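# Point out the open tip box, then shut it

### The arm

A 6-joint arm with a two-finger parallel gripper is mounted at the origin on a cart in front of the work surface, level with it; the furniture and walls round the work are solid. World frame = base frame: x ahead of the robot, y to its left, z up, the work surface at z = 0. Lengths are in m, angles in rad, forces in N, time in s.
With the tool pointing down it reaches from about 0.275 to 0.725 m from the base axis. Payload 5.6 kg.
Tool frame: the origin (TCP) lies midway between the tips of the shut fingers; the grasp point (between the pads) lies 19 mm behind it; z points along the fingers, x is the direction in which the jaws open and shut, and the axes are right-handed (so a half turn about z gives the same grasp; the last joint's range is limited). The gripper opens to 85 mm and grips with 20 to 120 N. Pads are 22 mm wide; open, the fingers measure 114 mm over their backs; the gripper's body (76 mm by 85 mm) begins 54 mm behind the grasp point. The pads swing forward as they close: fully open they stand 13 mm farther back than shut.
Start: joints at [-0.935, 0.255, 0.108, 0, -1.424, -0.285], TCP at [0.189, -0.516, 0.2] pointing down, gripper open.
Joint ranges: [-2.95, 2.95], [-1.21, 1.97], [-1.09, 1.5], [-2.87, 1.71], [-2.94, -0.07], [-3.05, 3.05]. Speed limits (rad/s): [2.57, 2.57, 3.14, 3.14, 3.14, 3.14].

### API

Orientations are given as a unit quaternion [w, x, y, z].
In Python, from workcell import * gives the robot as it stands.
- The arm moves only by the tool arm_command, never from a script. Its argument "moves" is a list of rows, each a list of 7 numbers: the shift along the world's x, y, z in mm, then the turn, a rotation vector about the world's x, y, z in rad, then the finger opening in mm, from 0 to 85.4. In form: [[tx, ty, tz, rx, ry, rz, hand], ...]. A call has 1 to 5 rows; each row is the pose to reach, as a shift and turn from the pose commanded when the call began; what a row does not reach only later rows make up. A row lasts 1/8 s, in which the tool goes at most 62.5 mm and 10.7 degrees, less where a joint would pass 70% of its speed; a pose out of reach is approached as far as the arm can. A call with a gripper value outside its range is refused whole. The fingers move at their own pace and stop on an object; "grip_force" is the grip in N (left out, the last holds). Time passes only in rows, so rows that repeat a pose let the fingers close. It gives the time, the measured TCP pose, the force and the opening at its end, in the units of the state.
- get_state(): the state, without advancing time (a new reading comes with each control period).
- get_image(name): name is "scene" or "top" or "wrist"; returns (picture, depth): 400x640x3 uint8, red, green, blue; 400x640 float32, m along the optical axis (not along the pixel's ray), 0 where there is no reading.
- camera_model(name): a dict with "fx", "fy", "cx", "cy" (pixels), "extrinsics" (4x4, takes a point from world to camera coordinates); the wrist camera has in their place "T_tool_cam" (4x4, takes a point from camera to tool coordinates, whose origin is the TCP and whose axes are the tool frame's). Camera axes: x right, y up, looking along -z (the intrinsics and any distortion apply to the point x, -y, -z); pixel columns grow to the right and rows downward; lengths in m; the calibration is good to about 2 mm. The wrist camera is an equidistant fisheye: a pixel r from the principal point sees the ray r / f radians off the axis. A picture is of the moment at which its call begins: read the wrist's pose just before it. camera_model takes no time and is no camera call.
- hand_in(): hands the job in, once; it reports no verdict.
Trained networks look in the newest picture that a camera, given by its name, has taken for a name from the list of things; names that differ only in an ending like _2 or _b are one class to them, and where a whole thing is asked for, a point or a joint stands for the part that bears it (a point fixed in the world has none). Each returns a list of dicts, best first, with "score" (0 to 1); they miss things now and then, are a little off and sometimes report something else, mostly with a low value. They report only what shows in the picture. A call takes as long as a camera call. They do not tell look-alikes from the thing itself.
- trace(camera, thing): "region" (400x640 bool, what is visible of it) and "extent" ([centre column, centre row, width, height] in pixels, round what is visible of it).
The state is a dict: "clock": time; "joints": joint angles; "qd": joint speeds; "joint_torque": joint torques, N m; "position": TCP position; "tool_rot": TCP orientation; "contact_force": force on the tool from outside, world axes, zero at the start; "wrist_torque": the same for the moment, N m; "width": opening from 0.0 (shut) to 1.0 (fully open).
Only numpy, scipy, OpenCV 4.12 (cv2) and the standard library are available. Lean on these libraries where they do the work, as an engineer would, in place of code of your own. Each camera call takes 0.05 s, during which the arm holds its last target.

### The job

Three identical pipette tip boxes stand on the bench and one was left with its lid open. Show the trainee which one: hold your fingertips still a few centimetres above the middle of its tips for about two seconds without touching the box, then gently push its lid over until it is fully shut. Lift nothing, and leave the box and everything else standing where it is.

Things in the scene. Friction and masses are not known exactly. Their poses are not given: they have to be found in the camera images.
- open_box: the tip box whose lid stands open: white plastic, 84 (x) x 122 (y) x 68 mm high when shut, loose, about 0.6 kg; its base is 42 mm high and holds a deck of white tips, the clear lid is a 25 mm deep hollow cap over it. Origin: centre of the underside. Own z is up; own +x points from the middle of the box to the hinged long side, which faces roughly the robot's right (world -y); own y runs along the hinge.
- tips_middle (a point): middle of the open box's deck of tips, 45 mm above the box's underside, on the box's centre line (the tips' upper ends are at about this height); axes as the box
- lid_hinge (a point): middle of the lid's hinge line, on the upper edge of the base: 42 mm from the box centre along own +x and 42 mm above the underside; the hinge runs along own y, 116 mm long. Fully open, the lid reaches 122 mm above the bench and its outer face stands 25 mm (near the hinge) to 40 mm (at the upper edge) beyond the hinge line, away from the box
- open_box_lid (a joint): lid angle in rad: 0 fully shut, 1.75 fully open against its stop (leaning back past upright); starts at 1.45 to 1.75. The hinge is a little stiff and damped: above 0.8 the lid stays where it is left, lower it sinks very slowly, so push it all the way down. Slowly, this takes about 1 N at its edge; a fast push slides the box. Shut, its flat top is 68 mm above the bench.
- shut_box_1: a tip box like the open one but with its lid shut, 84 x 122 x 68 mm, loose; origin at the centre of the underside, axes as for the open box. Leave alone.
- shut_box_2: the other shut tip box, the same. Leave alone.
- amber_jar: small brown jar with black screw cap, 52 mm across, 89 mm high, behind the boxes; origin at the centre of the underside. Leave alone. Over it, from about 0.6 m ahead of the robot base and 0.42 m above the bench, runs a shelf with cartons along the whole bench: keep the wrist and forearm out of it.
- media_bottle: small glass bottle with screw cap, 56 mm across, 114 mm high, behind the boxes; origin at the centre of the underside. Leave alone.
- timer: flat bench timer, 62 x 65 x 18 mm, left of the boxes; origin at the centre of the underside. Leave alone.
- weigh_boat: shallow white square weighing dish, 70 x 70 x 18 mm, right of the boxes; origin at the centre of the underside. Leave alone.
Things that resemble listed ones, but are neither listed nor needed, are in the scene too. Leave any green look-alike of the open_box alone.

How it is judged:
On the way, in this order (a step that is already met when the one before it is completed fails the run):
1. the fingertips dwell just above the middle of the open box's tips, touching nothing, the lid still open (1.5 s) (horizontal distance between the grasp point and tips_middle below 0.025 m and z of the grasp point in the frame of tips_middle between 0.005 and 0.1 m and contact force between each of the arm, the fingers and open_box below 0.2 N and distance of open_box from where it was at the start of the episode below 0.01 m and value of joint open_box_lid above 1.25 rad), for 1.5 s.
2. the lid is fully shut (value of joint open_box_lid below 0.06 rad), for 0.2 s.
At the end, for the whole second after the job is handed in: the lid of the open box is fully shut (within 0.06 rad), the box stands upright and at rest on the bench within 40 mm of where it stood, and the other boxes, jar, bottle, timer and dish are within 20 mm of where they stood (value of joint open_box_lid below 0.06 rad and distance of open_box from where it was at the start of the episode below 0.04 m and height (world z) of open_box below 0.01 m and angle between open_box's own z axis and vertical below 0.1 rad and linear speed of open_box below 0.02 m/s and distance of each of shut_box_1, shut_box_2, amber_jar, media_bottle, timer, weigh_boat from where it was at the start of the episode below 0.02 m); the robot touches nothing.
It fails at once if the open box is lifted or tipped (height (world z) of open_box above 0.015 m or angle between open_box's own z axis and vertical above 0.25 rad).
It fails at once if the open box is pressed hard (contact force between the arm and open_box above 25 N).
It fails at once if another tip box, the jar, the bottle, the timer or the weigh boat is displaced or lifted (distance of any of shut_box_1, shut_box_2, amber_jar, media_bottle, timer, weigh_boat from where it was at the start of the episode above 0.02 m).
It also fails if it takes over 48 s, if anything falls off the work surface, if the arm or the gripper's body presses on something with over 40 N, if the wrist force passes 120 N, or if a joint passes its speed limit or range.

## Working session

There is one attempt and no reset: what is moved stays moved. The work goes in short steps, Python scripts to look and compute and a tool call to move; the robot and the scene stay as the last step left them, time stands still between calls to the robot, and variables do not carry over. Pictures are saved under pics/ and viewed, and the job is handed in when it is done.

Besides the shell and the picture viewer there is one more tool, called by a JSON object that holds its "method" and its "body". arm_command: Moves the arm, as the interface text tells. Its arguments: {"type":"object","properties":{"moves":{"type":"array","items":{"type":"array","items":{"type":"number"}}},"grip_force":{"type":"number"}},"required":["moves"]}

```bash
mkdir -p pics; cat > h.py <<'E'
from workcell import *
import numpy as np, cv2
def save(n,im): cv2.imwrite('pics/'+n+'.png',cv2.cvtColor(im,cv2.COLOR_RGB2BGR))
def world(cam,d):
    m=camera_model(cam); v,u=np.mgrid[0:400,0:640]
    p=np.stack([(u-m['cx'])/m['fx']*d,-(v-m['cy'])/m['fy']*d,-d,np.ones_like(d)],-1)
    return (p@np.linalg.inv(m['extrinsics']).T)[...,:3]
E
python3 - <<'E'
from h import *
print(get_state())
for c in('scene','top'):
    im,d=get_image(c); save(c+'0',im); np.savez('/tmp/'+c,im=im,d=d)
    r=trace(c,'open_box')
    W=world(c,d)
    for q in r:
        m=q['region']&(d>0); print(c,q['score'],q['extent'],np.median(W[m],0).round(3))
    print({k:v for k,v in camera_model(c).items()})
E
```

```text
{'clock': 0.0, 'joints': array([-9.35418630e-01,  2.55740759e-01,  1.07012127e-01, -4.65065273e-04,
       -1.42389758e+00, -2.84590238e-01]), 'qd': array([ 0.00156695, -0.00052439, -0.00106128, -0.00016952, -0.00012253,
       -0.00168812]), 'joint_torque': array([ 2.71162917e-04, -3.86629057e+01,  2.37941480e+01,  5.36512166e+00,
       -6.01585692e-03,  9.99276075e-07]), 'position': array([ 0.18885713, -0.51597282,  0.19940362]), 'tool_rot': array([-7.93393294e-04,  5.72898909e-01,  8.19625494e-01,  5.10434222e-04]), 'contact_force': array([ 1.06398857, -0.72411268, -0.29912768]), 'wrist_torque': array([-0.02446436,  0.0293849 ,  0.03495208]), 'width': 1.000342653926908}
scene 0.69 [283.1, 188.6, 31.6, 25.5] [0.488 0.24  0.065]
{'fx': 461.5136063397823, 'fy': 461.5136063397823, 'cx': 328.9189914109279, 'cy': 199.86587325649046, 'extrinsics': array([[ 0.72549517, -0.68783856, -0.02312739, -0.38832267],
       [ 0.31360423,  0.30048654,  0.90075537, -0.24316201],
       [-0.6126248 , -0.66074651,  0.43371061, -1.63191813],
       [ 0.        ,  0.        ,  0.        ,  1.        ]])}
{'fx': 470.51312062094536, 'fy': 470.51312062094536, 'cx': 313.89651120136256, 'cy': 198.99197607556118, 'extrinsics': array([[-0.24199674, -0.97011978, -0.01746974,  0.19156338],
       [ 0.75821247, -0.20030979,  0.62047549, -0.48488846],
       [-0.60543491,  0.13690727,  0.78403123, -1.82184653],
       [ 0.        ,  0.        ,  0.        ,  1.        ]])}
```

View pics/scene0.png

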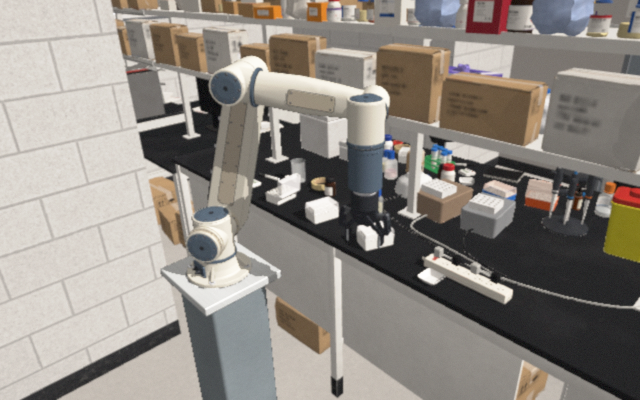

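View pics/top0.png

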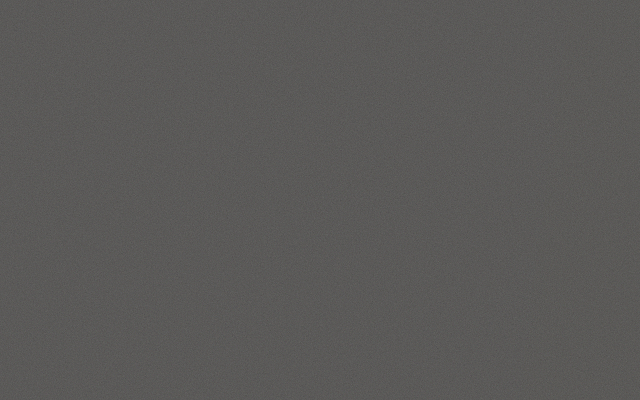

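The top camera shows only uniform grey, so it's no use here. The scene picture shows three white boxes at about (285,188), (322,210) and (375,237), and the first looks open. I'll enlarge that area.

```bash
python3 - <<'E'
from h import *
z=np.load('/tmp/scene.npz'); im,d=z['im'],z['d']
save('crop0',cv2.resize(im[150:270,240:400],None,fx=5,fy=5,interpolation=cv2.INTER_CUBIC))
print((d>0).mean()); W=world('scene',d)
for (u,v) in [(285,188),(275,192),(290,195),(293,182),(322,210),(375,237),(320,205),(280,200)]: print(u,v,W[v,u].round(3))
zt=np.load('/tmp/top.npz'); print(zt['d'].min(),zt['d'].max())
for t in('amber_jar','media_bottle','timer','weigh_boat','shut_box_1'):
    for q in trace('scene',t): 
        m=q['region']&(d>0); print(t,q['score'],q['extent'],np.median(W[m],0).round(3))
E
```

```text
0.96322265625
285 188 [0.481 0.222 0.086]
275 192 [0.474 0.29  0.048]
290 195 [0.543 0.27  0.016]
293 182 [0.534 0.229 0.096]
322 210 [ 0.496 -0.001  0.051]
375 237 [ 0.484 -0.303  0.05 ]
320 205 [0.5   0.014 0.068]
280 200 [0.479 0.262 0.015]
0.0 0.4860038
amber_jar 0.56 [328.6, 185.7, 9.3, 19.4] [0.683 0.152 0.051]
media_bottle 0.65 [380.0, 201.7, 5.7, 22.0] [ 0.713 -0.13   0.057]
timer 0.47 [257.5, 183.9, 7.7, 6.8] [0.518 0.505 0.015]
weigh_boat 0.67 [289.9, 184.9, 27.5, 24.1] [0.504 0.233 0.089]
weigh_boat 0.62 [427.9, 278.3, 26.9, 18.0] [ 0.478 -0.559  0.007]
shut_box_1 0.84 [373.5, 238.6, 39.3, 24.2] [ 0.471 -0.291  0.043]
shut_box_1 0.8 [322.1, 210.8, 32.4, 32.3] [0.5   0.002 0.051]
```

View pics/crop0.png

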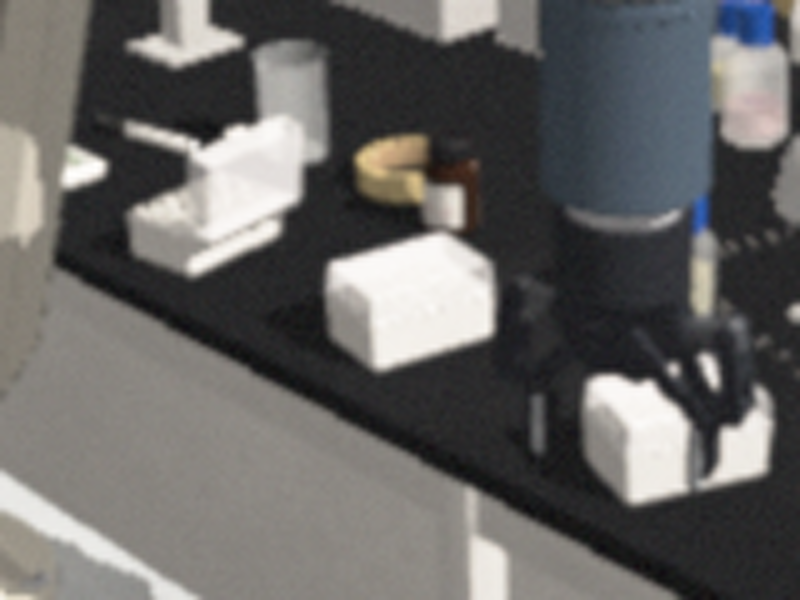

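The open box is at about (0.50, 0.25), with its lid on the -y side. I'll move the wrist above that area for a close look.

{"method": "arm_command", "body": {"moves": [[30, 50, 30, 0, 0, 0.18, 85], [70, 100, 60, 0, 0, 0.36, 85], [110, 145, 80, 0, 0, 0.54, 85], [150, 190, 80, 0, 0, 0.72, 85], [190, 235, 80, 0, 0, 0.9, 85]]}}

```text
clock: 1.08
position: [0.3756, -0.2851, 0.281]
tool_rot: [0.001, 0.156, 0.988, -0.0]
contact_force: [0.7, -0.5, -1.2]
width: 0.994
```

{"method": "arm_command", "body": {"moves": [[20, 60, 0, 0, 0, 0.16, 85], [40, 120, 0, 0, 0, 0.32, 85], [50, 180, 0, 0, 0, 0.32, 85], [60, 240, 0, 0, 0, 0.32, 85], [60, 300, 0, 0, 0, 0.32, 85]]}}

```text
clock: 1.7
position: [0.4344, 0.0154, 0.2802]
tool_rot: [0.0, -0.0, 1.0, 0.0]
contact_force: [0.9, -0.2, 1.2]
width: 0.998
```

{"method": "arm_command", "body": {"moves": [[0, 60, 0, 0, 0, 0, 85], [0, 120, 0, 0, 0, 0, 85], [0, 180, 0, 0, 0, 0, 85], [0, 200, 0, 0, 0, 0, 85], [0, 200, 0, 0, 0, 0, 85]]}}

```text
clock: 2.33
position: [0.4342, 0.2142, 0.2798]
tool_rot: [-0.0, -0.001, 1.0, -0.0]
contact_force: [0.3, -0.5, 0.4]
width: 0.998
```

```bash
cat >> h.py <<'E'
from scipy.spatial.transform import Rotation as R
def toolT(s):
    q=s['tool_rot']; T=np.eye(4); T[:3,:3]=R.from_quat([q[1],q[2],q[3],q[0]]).as_matrix(); T[:3,3]=s['position']; return T
def wworld(d,s):
    m=camera_model('wrist'); v,u=np.mgrid[0:400,0:640]
    x=(u-m['cx']);y=(v-m['cy']); r=np.hypot(x,y)+1e-9; th=r/m['fx']; t=np.tan(np.minimum(th,1.5))
    p=np.stack([x/r*t*d,-y/r*t*d,-d,np.ones_like(d)],-1)
    return (p@(toolT(s)@m['T_tool_cam']).T)[...,:3]
E
python3 - <<'E'
from h import *
s=get_state(); print(s); im,d=get_image('wrist'); save('w1',im); np.savez('/tmp/w1',im=im,d=d,W=wworld(d,s))
print(camera_model('wrist'),(d>0).mean())
W=wworld(d,s)
for q in trace('wrist','open_box'):
    m=q['region']&(d>0); print(q['score'],q['extent'],np.median(W[m],0).round(3))
    np.save('/tmp/reg%d.npy'%int(q['score']*100),q['region'])
im,d=get_image('top'); save('top1',im)
E
```

```text
{'clock': 2.325, 'joints': array([ 7.82845977e-01,  1.12686253e-01,  1.30982510e-01, -1.91974442e-05,
       -1.59003716e+00, -7.80890926e-01]), 'qd': array([-0.03723293, -0.02610167, -0.01206826,  0.00798328, -0.00493901,
        0.01515395]), 'joint_torque': array([  1.07124299, -29.78985429,  24.24098611,   5.32902941,
         0.09099108,  -0.17584297]), 'position': array([0.4342208 , 0.21422123, 0.27982747]), 'tool_rot': array([-3.41896268e-04, -9.77705588e-04,  9.99999410e-01, -3.25966558e-04]), 'contact_force': array([ 0.28194565, -0.48442106,  0.3672666 ]), 'wrist_torque': array([-0.0439613 ,  0.04747886, -0.0436399 ]), 'width': 0.9982538791749055}
{'fx': 309.70691628693146, 'fy': 309.70691628693146, 'cx': 317.67368195159213, 'cy': 197.47432557535396, 'T_tool_cam': array([[ 9.99999984e-01,  1.69427009e-04, -4.99023148e-05,
        -5.83096573e-04],
       [ 1.44125555e-04, -9.46077006e-01, -3.23941781e-01,
        -8.26560620e-02],
       [-1.02095920e-04,  3.23941769e-01, -9.46077016e-01,
        -1.73780360e-01],
       [ 0.00000000e+00,  0.00000000e+00,  0.00000000e+00,
         1.00000000e+00]])} 0.99626953125
0.8 [252.9, 207.8, 107.6, 80.4] [0.51  0.275 0.047]
```

View pics/w1.png

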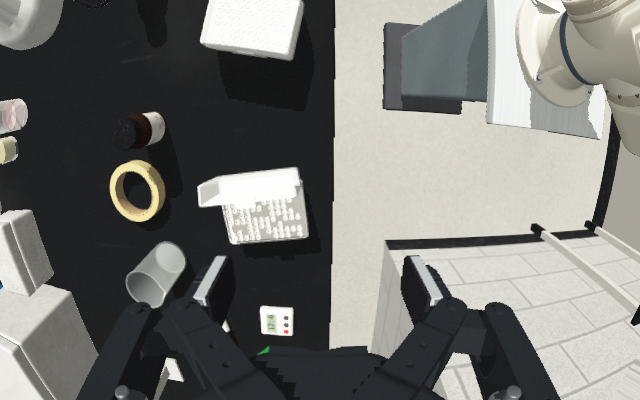

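View pics/top1.png

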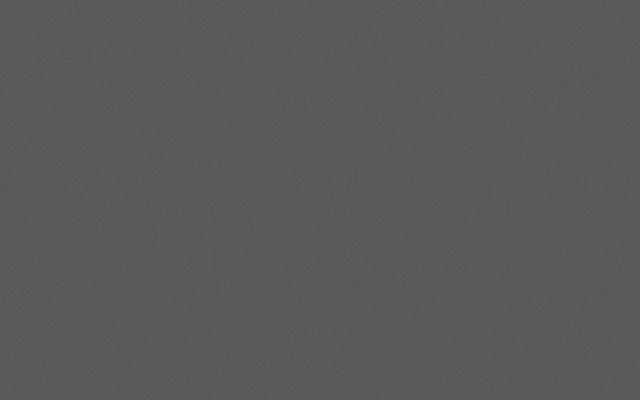

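The wrist view shows the open box centred near (255,207). Its lid stands on the upper (-y) side and the tips lie below it. The timer is at (277,320), and something green is partly hidden by the gripper at (262,350). Next I'll fit the box from the depth.

```bash
python3 - <<'E'
from h import *
z=np.load('/tmp/w1.npz'); W=z['W']; im=z['im']; reg=np.load('/tmp/reg80.npy')
print('bench z',np.median(W[300:330,180:200],(0,1)) , W[250,60],W[200,320])
box=np.zeros((400,640),bool); box[155:262,185:325]=1
P=W[box]; 
# clusters
m=box&(W[...,2]>0.012)&(W[...,2]<0.16)&(W[...,1]>0.14)&(W[...,1]<0.36)
Q=W[m]; print(len(Q),np.percentile(Q,[0,1,50,99,100],axis=0).round(3))
h,e=np.histogram(Q[:,2],bins=np.arange(0.01,.14,.005)); print(list(zip(e.round(3),h)))
deck=m&(W[...,2]>.034)&(W[...,2]<.052)
c=np.argwhere(deck)[:,::-1].astype(np.float32)
D=W[deck][:,:2].astype(np.float32); r=cv2.minAreaRect(D); print('deck',r, cv2.boxPoints(r).round(3))
hi=m&(W[...,2]>.07); print('lid hi',np.percentile(W[hi],[1,50,99],axis=0).round(3))
r=cv2.minAreaRect(W[hi][:,:2].astype(np.float32)); print(cv2.boxPoints(r).round(3))
top=m&(W[...,2]>.105); print('lidtop',len(W[top]),np.percentile(W[top],[1,50,99],axis=0).round(3))
v=im.copy(); v[deck]=v[deck]//2+[100,0,0]; v[hi]=v[hi]//2+np.array([0,0,100],np.uint8)
save('w1b',cv2.resize(v[140:280,170:340],None,fx=4,fy=4,interpolation=0))
E
```

```text
bench z [0.48068923 0.20327199 0.37364784] [ 1.01257504e+00  4.12243605e-01 -2.33827225e-04] [ 0.43081784  0.29120261 -0.0010831 ]
6203 [[0.45  0.22  0.013]
 [0.454 0.221 0.037]
 [0.511 0.274 0.047]
 [0.574 0.342 0.126]
 [0.578 0.346 0.128]]
[(np.float64(0.01), np.int64(2)), (np.float64(0.015), np.int64(7)), (np.float64(0.02), np.int64(6)), (np.float64(0.025), np.int64(4)), (np.float64(0.03), np.int64(7)), (np.float64(0.035), np.int64(1422)), (np.float64(0.04), np.int64(1077)), (np.float64(0.045), np.int64(697)), (np.float64(0.05), np.int64(41)), (np.float64(0.055), np.int64(43)), (np.float64(0.06), np.int64(45)), (np.float64(0.065), np.int64(46)), (np.float64(0.07), np.int64(43)), (np.float64(0.075), np.int64(40)), (np.float64(0.08), np.int64(45)), (np.float64(0.085), np.int64(57)), (np.float64(0.09), np.int64(56)), (np.float64(0.095), np.int64(58)), (np.float64(0.1), np.int64(64)), (np.float64(0.105), np.int64(51)), (np.float64(0.11), np.int64(67)), (np.float64(0.115), np.int64(518)), (np.float64(0.12), np.int64(1632)), (np.float64(0.125), np.int64(175)), (np.float64(0.13), np.int64(0))]
deck ((0.514193594455719, 0.2863924205303192), (0.12214913219213486, 0.1099625825881958), 5.906641483306885) [[0.448 0.335]
 [0.459 0.225]
 [0.581 0.238]
 [0.569 0.347]]
lid hi [[0.459 0.221 0.073]
 [0.514 0.235 0.121]
 [0.576 0.255 0.127]]
[[0.457 0.25 ]
 [0.46  0.218]
 [0.581 0.231]
 [0.577 0.263]]
lidtop 2443 [[0.46  0.221 0.108]
 [0.515 0.237 0.121]
 [0.576 0.255 0.127]]
```

View pics/w1b.png

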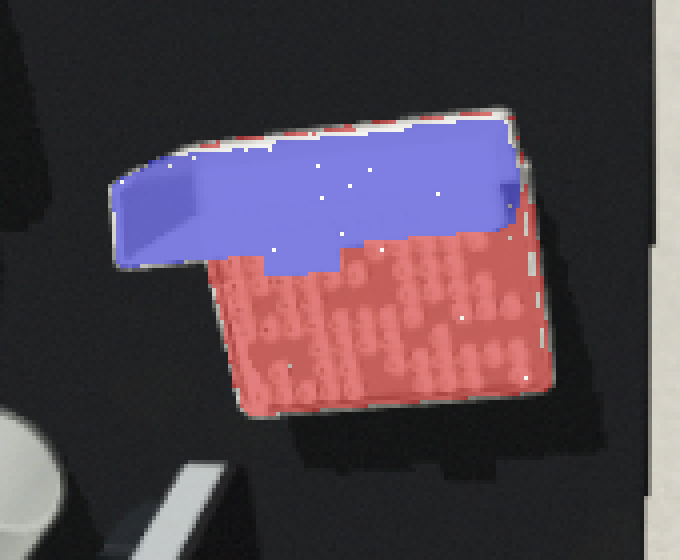

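The fit gives a box centre of about (0.513, 0.299), rotated about +0.10 rad. The hinge is near (0.517, 0.257), and the lid stands fully open with its upper edge near y=0.22. I'll move over the tips, close the fingers and descend.

{"method": "arm_command", "body": {"moves": [[40, 45, -10, 0, 0, 0.05, 0], [79, 87, -60, 0, 0, 0.1, 0], [79, 87, -100, 0, 0, 0.1, 0], [79, 87, -130, 0, 0, 0.1, 0], [79, 87, -150, 0, 0, 0.1, 0]]}}

```text
clock: 3.1
position: [0.5134, 0.2985, 0.1286]
tool_rot: [-0.001, -0.049, 0.999, -0.001]
contact_force: [0.4, -0.4, -0.4]
width: -0.003
```

```bash
python3 - <<'E'
from h import *
im,d=get_image('scene'); save('s2',cv2.resize(im[120:260,220:400],None,fx=4,fy=4,interpolation=cv2.INTER_CUBIC))
s=get_state(); print(s['position'],s['contact_force'],s['joints'],s['width'])
im,d=get_image('wrist'); save('w2',im);np.savez('/tmp/w2',im=im,d=d,W=wworld(d,s))
E
```

```text
[0.51216698 0.29792051 0.12625236] [-0.69408751 -1.31275929 -3.12924978] [ 0.78956761  0.37356709  0.08661327 -0.00137092 -1.28942278 -0.69147627] 0.002092609281744413
```

View pics/s2.png

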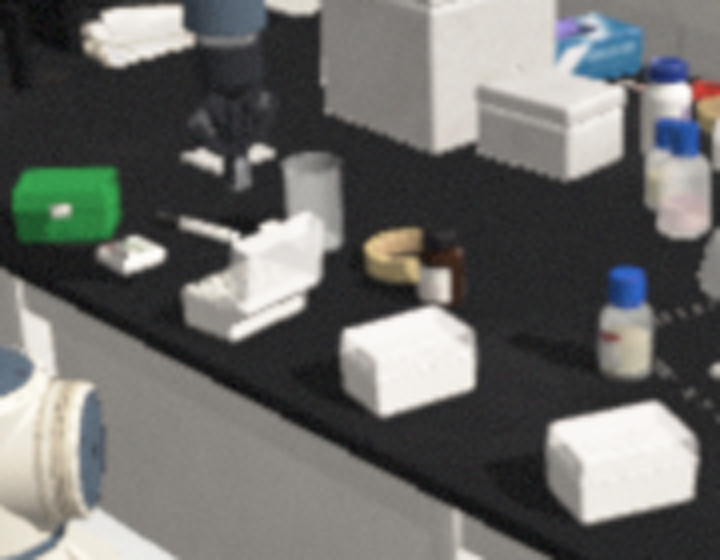

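View pics/w2.png

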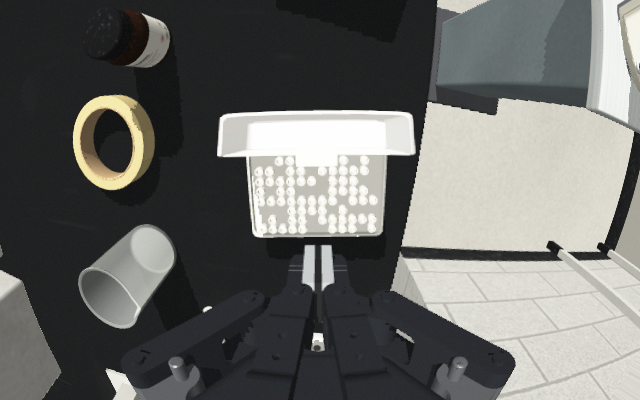

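```bash
python3 - <<'E'
from h import *
m=camera_model('scene')
for p in ([.512,.298,.126],[.513,.299,.045],[.513,.299,0]):
    q=m['extrinsics']@np.r_[p,1]; print(p,m['cx']+m['fx']*q[0]/-q[2]  , m['cy']-m['fy']*q[1]/-q[2])
z=np.load('/tmp/w2.npz'); W=z['W']
m=(W[...,2]>.034)&(W[...,2]<.055)&(W[...,1]>.2)&(W[...,1]<.36)&(W[...,0]>.42)&(W[...,0]<.6)
n,l,st,c=cv2.connectedComponentsWithStats(m.astype(np.uint8)); k=1+st[1:,4].argmax(); D=W[l==k]
r=cv2.minAreaRect(D[:,:2].astype(np.float32)); print(st[k],cv2.boxPoints(r).round(4),np.percentile(D,[1,99],axis=0).round(3))
m=(W[...,2]>.075)&(W[...,2]<.14)&(W[...,1]>.18)&(W[...,1]<.28)&(W[...,0]>.42)&(W[...,0]<.6)
D=W[m]; print(cv2.boxPoints(cv2.minAreaRect(D[:,:2].astype(np.float32))).round(4))
for a in np.arange(.05,.14,.01):
    b=D[(D[:,2]>a)&(D[:,2]<a+.01)&(abs(D[:,0]-.515)<.04)]
    if len(b): print(a.round(3),len(b),np.percentile(b[:,1],[2,50,98]).round(4))
E
```

```text
[0.512, 0.298, 0.126] 279.2362925420377 173.2419927000417
[0.513, 0.299, 0.045] 280.50290345037143 189.4164211040109
[0.513, 0.299, 0] 281.1677397203905 198.23781396440492
[  246   154   142    84 10526] [[0.4475 0.3354]
 [0.4562 0.258 ]
 [0.5776 0.2716]
 [0.569  0.349 ]] [[0.453 0.263 0.037]
 [0.573 0.343 0.048]]
[[0.458  0.2492]
 [0.4614 0.2179]
 [0.5815 0.2307]
 [0.5781 0.2621]]
0.11 1449 [0.221  0.2276 0.2363]
0.12 5028 [0.2264 0.2407 0.2542]
```

```bash
python3 - <<'E'
from h import *
z=np.load('/tmp/w2.npz'); W=z['W']
for v in range(225,275,3): print(v,W[v,312].round(3),z['im'][v,312],W[v,325].round(3))
s=get_state(); im,d=get_image('scene'); Ws=world('scene',d)
for v in range(158,180,1): print(v,[Ws[v,u].round(3).tolist() for u in (278,280,282)], im[v,280])
E
```

```text
225 [0.514 0.331 0.039] [195 193 185] [0.502 0.33  0.039]
228 [0.514 0.334 0.04 ] [195 193 186] [0.502 0.333 0.039]
231 [0.514 0.338 0.038] [193 192 185] [0.502 0.336 0.04 ]
234 [0.514 0.339 0.042] [163 162 155] [0.502 0.338 0.041]
237 [0.512 0.362 0.001] [21 23 23] [0.498 0.361 0.   ]
240 [0.512 0.366 0.   ] [20 20 19] [0.498 0.365 0.001]
243 [0.511 0.37  0.   ] [24 23 23] [ 0.497  0.369 -0.001]
246 [0.517 0.288 0.164] [200 204 204] [0.51  0.288 0.163]
249 [0.517 0.288 0.166] [202 207 206] [0.51  0.288 0.166]
252 [0.517 0.289 0.168] [201 205 205] [0.511 0.288 0.169]
255 [0.517 0.289 0.171] [201 205 205] [0.511 0.287 0.173]
258 [0.517 0.288 0.175] [201 206 206] [0.511 0.287 0.176]
261 [0.517 0.289 0.177] [199 204 203] [0.511 0.288 0.178]
264 [0.517 0.288 0.181] [201 205 204] [0.511 0.288 0.181]
267 [0.517 0.288 0.183] [202 206 206] [0.511 0.288 0.182]
270 [0.517 0.288 0.185] [202 206 206] [0.511 0.288 0.184]
273 [0.517 0.288 0.188] [202 206 206] [0.511 0.288 0.187]
158 [[0.502, 0.285, 0.206], [0.517, 0.29, 0.2], [0.838, 0.704, 0.006]] [61 60 63]
159 [[0.503, 0.287, 0.2], [0.513, 0.28
[... 1058 characters left out ...]
, 0.004]] [40 42 43]
172 [[0.699, 0.563, 0.002], [0.712, 0.562, -0.002], [0.723, 0.559, -0.004]] [30 31 34]
173 [[0.693, 0.555, 0.0], [0.697, 0.544, 0.002], [0.707, 0.54, 0.0]] [35 34 38]
174 [[0.684, 0.543, 0.001], [0.686, 0.528, 0.004], [0.703, 0.534, -0.003]] [29 24 28]
175 [[0.673, 0.529, 0.002], [0.682, 0.524, 0.001], [0.687, 0.513, 0.003]] [29 31 31]
176 [[0.663, 0.516, 0.004], [0.68, 0.521, -0.003], [0.684, 0.51, -0.001]] [19 21 21]
177 [[0.658, 0.51, 0.001], [0.664, 0.501, 0.002], [0.666, 0.487, 0.005]] [31 31 31]
178 [[0.636, 0.48, 0.011], [0.661, 0.498, -0.002], [0.656, 0.474, 0.007]] [75 74 74]
179 [[0.634, 0.478, 0.007], [0.646, 0.477, 0.003], [0.484, 0.243, 0.123]] [136 132 129]
```

```bash
python3 - <<'E'
from h import *
z=np.load('/tmp/w1.npz'); W=z['W']
m=(W[...,2]>.18)&(np.mgrid[0:400,0:640][0]>240); 
for u in (205,210,220,425,430): 
    vs=np.where(m[:,u])[0]; print(u,[ (v,W[v,u].round(3).tolist()) for v in vs[:40:8]])
s=get_state(); print(s['position'],s['joints'],s['width'],s['clock'],s['tool_rot'])
im,d=get_image('wrist'); save('w3',cv2.resize(im[200:400,220:420],None,fx=3,fy=3)); W=wworld(d,s)
for v in range(240,256,3): print(v,W[v,312].round(3),d[v,312])
E
```

```text
205 [(np.int64(267), [0.489, 0.209, 0.332]), (np.int64(275), [0.484, 0.205, 0.345]), (np.int64(283), [0.481, 0.204, 0.352]), (np.int64(291), [0.48, 0.205, 0.356]), (np.int64(299), [0.479, 0.206, 0.361])]
210 [(np.int64(265), [0.487, 0.208, 0.331]), (np.int64(273), [0.482, 0.205, 0.343]), (np.int64(281), [0.48, 0.205, 0.349]), (np.int64(289), [0.478, 0.204, 0.356]), (np.int64(297), [0.477, 0.205, 0.36])]
220 [(np.int64(255), [0.482, 0.205, 0.326]), (np.int64(263), [0.48, 0.204, 0.335]), (np.int64(271), [0.478, 0.205, 0.341]), (np.int64(279), [0.477, 0.206, 0.345]), (np.int64(287), [0.477, 0.209, 0.347])]
425 [(np.int64(265), [0.383, 0.208, 0.33]), (np.int64(273), [0.388, 0.204, 0.344]), (np.int64(281), [0.39, 0.203, 0.351]), (np.int64(289), [0.391, 0.205, 0.355]), (np.int64(297), [0.392, 0.206, 0.359])]
430 [(np.int64(266), [0.381, 0.208, 0.332]), (np.int64(274), [0.383, 0.209, 0.338]), (np.int64(282), [0.388, 0.204, 0.351]), (np.int64(290), [0.39, 0.204, 0.357]), (np.int64(298), [0.392, 0.204, 0.362])]
[0.5134402  0.29874411 0.12996225] [ 7.90056238e-01  3.71352003e-01  9.23467049e-02  2.28900841e-04
 -1.29350158e+00 -6.91617903e-01] -0.00043400358535057744 3.25 [-5.56838165e-04 -4.92306665e-02  9.98787063e-01 -6.58439213e-04]
240 [0.513 0.369 0.   ] 0.33648226
243 [0.513 0.373 0.001] 0.33742896
246 [0.518 0.289 0.166] 0.1537137
249 [0.518 0.289 0.169] 0.15102416
252 [0.518 0.289 0.173] 0.14700682
255 [0.518 0.289 0.176] 0.14463231
```

View pics/w3.png

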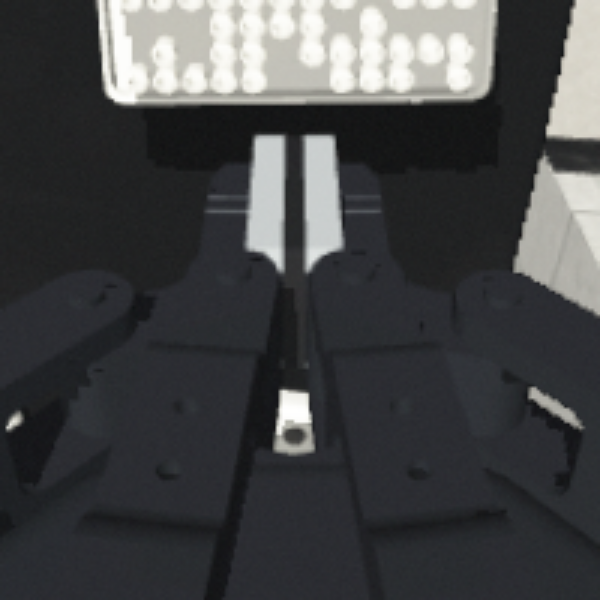

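```bash
python3 - <<'E'
from h import *
s=get_state(); im,d=get_image('wrist'); W=wworld(d,s); print(s['position'],s['contact_force'])
for v in range(250,400,10): print(v,[W[v,u].round(3).tolist() for u in (280,300,318,360)])
im,d=get_image('scene'); Ws=world('scene',d)
for v in range(120,170,3): print(v,[Ws[v,u].round(3).tolist() for u in (275,280,285)])
E
```

```text
[0.51407097 0.29943834 0.13118082] [0.54444873 0.04331897 0.41913604]
250 [[0.549, 0.388, -0.001], [0.526, 0.385, -0.0], [0.516, 0.289, 0.173], [0.523, 0.217, 0.305]]
260 [[0.548, 0.401, -0.001], [0.524, 0.294, 0.175], [0.515, 0.29, 0.181], [0.457, 0.392, -0.001]]
270 [[0.547, 0.414, -0.0], [0.523, 0.294, 0.184], [0.516, 0.289, 0.191], [0.455, 0.404, 0.001]]
280 [[0.547, 0.428, 0.0], [0.523, 0.294, 0.193], [0.516, 0.289, 0.198], [0.453, 0.419, -0.0]]
290 [[0.546, 0.443, -0.0], [0.523, 0.288, 0.209], [0.515, 0.293, 0.201], [0.45, 0.433, 0.001]]
300 [[0.53, 0.29, 0.213], [0.522, 0.289, 0.212], [0.515, 0.299, 0.2], [0.499, 0.291, 0.207]]
310 [[0.529, 0.29, 0.218], [0.522, 0.289, 0.219], [0.514, 0.304, 0.199], [0.499, 0.292, 0.213]]
320 [[0.528, 0.285, 0.23], [0.522, 0.284, 0.229], [0.513, 0.31, 0.2], [0.503, 0.282, 0.23]]
330 [[0.528, 0.284, 0.235], [0.522, 0.284, 0.235], [0.495, 0.499, 0.006], [0.504, 0.282, 0.236]]
340 [[0.527, 0.284, 0.24], [0.521, 0.284, 0.239], [0.494, 0.507, 0.017], [0.504, 0.283, 0.239]]
350 [[0.527, 0.285, 0.243], [0.521, 0.286, 0.241], [0.492, 0.527, 0.016], [0
[... 943 characters left out ...]
0.526, 0.294, 0.276], [1.044, 0.936, 0.003]]
144 [[0.491, 0.284, 0.273], [0.527, 0.297, 0.261], [0.552, 0.293, 0.256]]
147 [[0.493, 0.289, 0.258], [0.519, 0.287, 0.252], [0.559, 0.303, 0.238]]
150 [[0.493, 0.29, 0.244], [0.521, 0.292, 0.236], [0.552, 0.296, 0.227]]
153 [[0.501, 0.302, 0.225], [0.516, 0.287, 0.225], [0.896, 0.75, 0.009]]
156 [[0.492, 0.292, 0.216], [0.516, 0.288, 0.21], [0.871, 0.719, 0.005]]
159 [[0.5, 0.305, 0.196], [0.516, 0.289, 0.196], [0.84, 0.68, 0.006]]
162 [[0.502, 0.31, 0.18], [0.516, 0.292, 0.181], [0.825, 0.663, -0.004]]
165 [[0.756, 0.663, -0.002], [0.517, 0.295, 0.165], [0.791, 0.62, -0.0]]
168 [[0.722, 0.618, 0.003], [0.745, 0.605, -0.0], [0.768, 0.59, -0.003]]
```

Both cameras put the visible fingertips about 35 mm higher than the reported TCP. I'll use a hover height that works under either reading and watch the forces.

{"method": "arm_command", "body": {"moves": [[0, 3, -15, 0, 0, 0, 0], [0, 3, -30, 0, 0, 0, 0], [0, 3, -45, 0, 0, 0, 0], [0, 3, -58, 0, 0, 0, 0], [0, 3, -58, 0, 0, 0, 0]]}}

```text
clock: 4.03
position: [0.5126, 0.3027, 0.0706]
tool_rot: [-0.001, -0.05, 0.999, -0.001]
contact_force: [0.2, -1.0, -0.6]
width: 0.001
```

{"method": "arm_command", "body": {"moves": [[0, 0, 0, 0, 0, 0, 0], [0, 0, 0, 0, 0, 0, 0], [0, 0, 0, 0, 0, 0, 0], [0, 0, 0, 0, 0, 0, 0], [0, 0, 0, 0, 0, 0, 0]]}}

```text
clock: 4.65
position: [0.5134, 0.3033, 0.0723]
tool_rot: [0.0, -0.05, 0.999, 0.0]
contact_force: [1.1, 0.2, -0.1]
width: -0.006
```

```bash
python3 - <<'E'
from h import *
s=get_state(); im,d=get_image('wrist'); save('w4',im); W=wworld(d,s); print(s['position'],s['contact_force'],s['clock'])
for v in range(225,262,3): print(v,[W[v,u].round(3).tolist() for u in (312,325)])
im,d=get_image('scene'); save('s4',cv2.resize(im[120:260,220:400],None,fx=4,fy=4,interpolation=cv2.INTER_CUBIC))
E
```

```text
[0.51343358 0.30332933 0.07232925] [ 1.08797003  0.20313971 -0.08476379] 4.65
225 [[0.517, 0.312, 0.042], [0.508, 0.311, 0.043]]
228 [[0.517, 0.314, 0.042], [0.508, 0.313, 0.042]]
231 [[0.517, 0.317, 0.041], [0.507, 0.316, 0.041]]
234 [[0.517, 0.316, 0.048], [0.508, 0.316, 0.047]]
237 [[0.516, 0.323, 0.039], [0.507, 0.319, 0.045]]
240 [[0.516, 0.326, 0.038], [0.507, 0.323, 0.042]]
243 [[0.516, 0.328, 0.039], [0.507, 0.325, 0.043]]
246 [[0.518, 0.293, 0.109], [0.512, 0.292, 0.11]]
249 [[0.518, 0.294, 0.112], [0.512, 0.293, 0.112]]
252 [[0.518, 0.294, 0.114], [0.512, 0.293, 0.115]]
255 [[0.518, 0.294, 0.117], [0.512, 0.293, 0.118]]
258 [[0.518, 0.293, 0.121], [0.512, 0.293, 0.121]]
261 [[0.518, 0.293, 0.124], [0.512, 0.293, 0.123]]
```

View pics/w4.png

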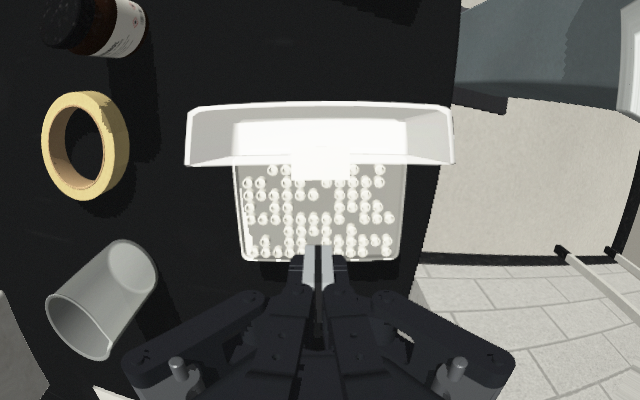

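View pics/s4.png

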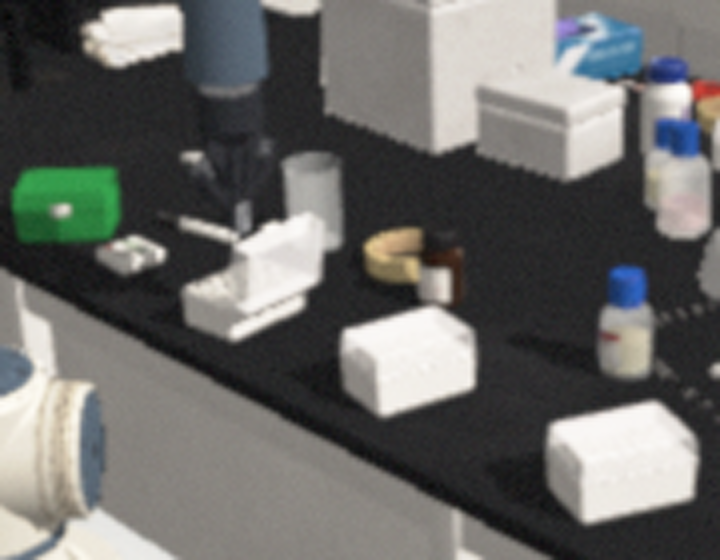

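The fingers hover over the tips and touch nothing: the visible tip is at z≈0.11 and the lid still stands open. I'll finish the dwell here.

{"method": "arm_command", "body": {"moves": [[0, 0, 0, 0, 0, 0, 0], [0, 0, 0, 0, 0, 0, 0], [0, 0, 0, 0, 0, 0, 0], [0, 0, 0, 0, 0, 0, 0], [0, 0, 0, 0, 0, 0, 0]]}}

```text
clock: 5.38
position: [0.5134, 0.3033, 0.0722]
tool_rot: [-0.0, -0.05, 0.999, -0.0]
contact_force: [0.2, -0.5, -0.3]
width: 0.002
```

{"method": "arm_command", "body": {"moves": [[0, 0, 0, 0, 0, 0, 0], [0, 0, 0, 0, 0, 0, 0], [0, 0, 0, 0, 0, 0, 0], [0, 0, 0, 0, 0, 0, 0], [0, 0, 0, 0, 0, 0, 0]]}}

```text
clock: 6.0
position: [0.5134, 0.3033, 0.0722]
tool_rot: [-0.0, -0.05, 0.999, -0.0]
contact_force: [0.7, 0.0, -0.2]
width: 0.003
```

{"method": "arm_command", "body": {"moves": [[0, 0, 0, 0, 0, 0, 0], [0, 0, 0, 0, 0, 0, 0], [0, 0, 0, 0, 0, 0, 0], [0, 0, 0, 0, 0, 0, 0], [0, 0, 0, 0, 0, 0, 0]]}}

```text
clock: 6.62
position: [0.5134, 0.3033, 0.0722]
tool_rot: [-0.0, -0.05, 0.999, 0.0]
contact_force: [-1.3, 0.2, 0.3]
width: -0.001
```

The dwell is done at about 2.5 s. Next I'll lift clear, cross over the lid and come down behind it.

{"method": "arm_command", "body": {"moves": [[0, 0, 45, 0, 0, 0, 0], [0, 0, 95, 0, 0, 0, 0], [3, -40, 100, 0, 0, 0, 0], [6, -90, 100, 0, 0, 0, 0], [8, -133, 100, 0, 0, 0, 0]]}}

```text
clock: 7.25
position: [0.5213, 0.1689, 0.1725]
tool_rot: [0.0, -0.05, 0.999, 0.0]
contact_force: [0.7, 0.1, -0.5]
width: 0.001
```

{"method": "arm_command", "body": {"moves": [[0, 0, 0, 0, 0, 0, 0], [0, 0, -35, 0, 0, 0, 0], [0, 0, -70, 0, 0, 0, 0], [0, 0, -105, 0, 0, 0, 0], [0, 0, -105, 0, 0, 0, 0]]}}

```text
clock: 7.88
position: [0.5194, 0.1698, 0.0648]
tool_rot: [-0.003, -0.05, 0.999, -0.001]
contact_force: [-0.1, -0.5, 1.1]
width: -0.003
```

```bash
cat > look.py <<'E'
from h import *
import sys
n=sys.argv[1]
s=get_state(); im,d=get_image('wrist'); save('w'+n,im); W=wworld(d,s); print(s['position'].round(4),s['contact_force'].round(2),s['clock'])
np.savez('/tmp/w'+n,im=im,d=d,W=W)
im,d=get_image('scene'); save('s'+n,cv2.resize(im[120:260,220:400],None,fx=4,fy=4,interpolation=cv2.INTER_CUBIC)); Ws=world('scene',d); np.savez('/tmp/s'+n,im=im,d=d,W=Ws)
E
python3 look.py 5
```

```text
[0.5194 0.1698 0.0648] [-0.07 -0.47  1.12] 7.875
```

View pics/s5.png

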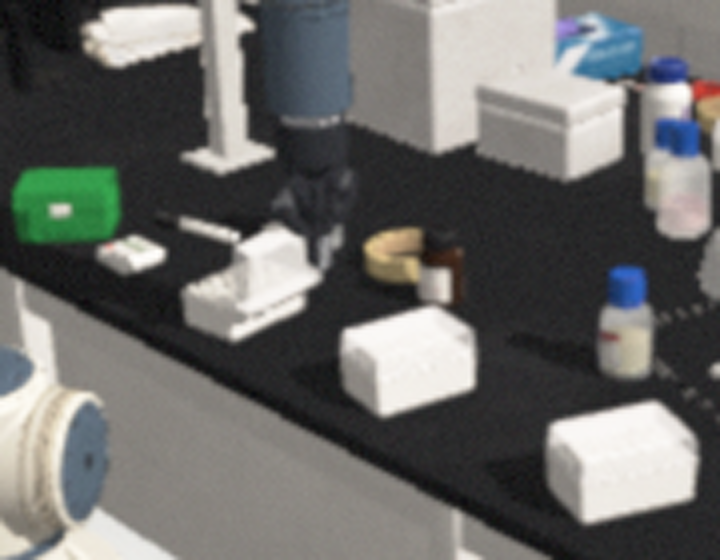

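View pics/w5.png

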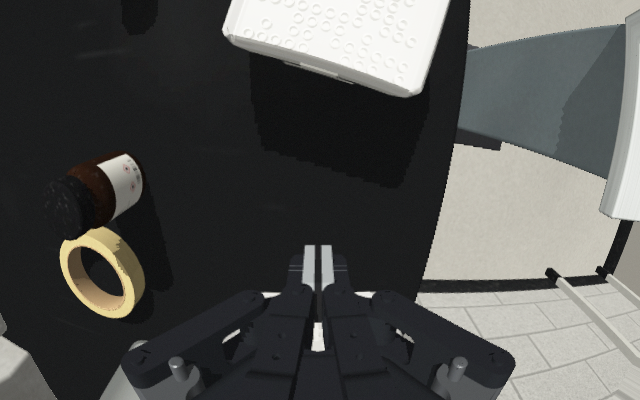

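```bash
python3 - <<'E'
from h import *
for n in ('5',):
    W=np.load('/tmp/s5.npz')['W']; m=(W[...,2]>.008)&(W[...,2]<.15)&(W[...,0]>.44)&(W[...,0]<.6)&(W[...,1]>.14)&(W[...,1]<.37)
    W0=np.load('/tmp/scene.npz')['d']; W0=world('scene',W0)
    m0=(W0[...,2]>.008)&(W0[...,2]<.15)&(W0[...,0]>.44)&(W0[...,0]<.6)&(W0[...,1]>.14)&(W0[...,1]<.37)
    for nm,WW,mm in(('before',W0,m0),('now',W,m)):
        P=WW[mm]; print(nm,len(P))
        for a in np.arange(.01,.15,.015):
            b=P[(P[:,2]>a)&(P[:,2]<a+.015)]
            if len(b): print(a.round(3),len(b),'y',np.percentile(b[:,1],[2,20,50,80,98]).round(3),'x',np.percentile(b[:,0],[2,98]).round(3))
a=np.load('/tmp/scene.npz')['im']; b=np.load('/tmp/s5.npz')['im']
save('cmp5',np.hstack([cv2.resize(x[160:225,255:315],None,fx=6,fy=6,interpolation=cv2.INTER_CUBIC) for x in(a,b)]))
E
```

```text
before 634
0.01 79 y [0.255 0.259 0.264 0.291 0.331] x [0.45 0.56]
0.025 52 y [0.249 0.26  0.283 0.32  0.343] x [0.448 0.538]
0.04 118 y [0.227 0.235 0.264 0.316 0.334] x [0.448 0.572]
0.055 62 y [0.224 0.229 0.235 0.24  0.248] x [0.455 0.575]
0.07 70 y [0.222 0.227 0.232 0.239 0.25 ] x [0.457 0.575]
0.085 67 y [0.218 0.226 0.231 0.236 0.242] x [0.455 0.573]
0.1 69 y [0.22  0.224 0.229 0.235 0.247] x [0.456 0.573]
0.115 102 y [0.219 0.229 0.238 0.248 0.257] x [0.458 0.572]
now 615
0.01 79 y [0.254 0.259 0.264 0.293 0.333] x [0.446 0.563]
0.025 66 y [0.243 0.261 0.296 0.322 0.346] x [0.448 0.534]
0.04 104 y [0.224 0.233 0.255 0.316 0.33 ] x [0.448 0.571]
0.055 60 y [0.221 0.226 0.232 0.236 0.253] x [0.457 0.564]
0.07 54 y [0.218 0.223 0.227 0.231 0.242] x [0.454 0.543]
0.085 53 y [0.215 0.22  0.225 0.228 0.241] x [0.454 0.538]
0.1 72 y [0.16  0.17  0.219 0.225 0.24 ] x [0.459 0.539]
0.115 78 y [0.159 0.172 0.226 0.24  0.251] x [0.457 0.531]
0.13 19 y [0.152 0.159 0.164 0.168 0.174] x [0.497 0.551]
0.145 15 y [0.153 0.157 0.161 0.166 0.179] x [0.491 0.539]
```

View pics/cmp5.png

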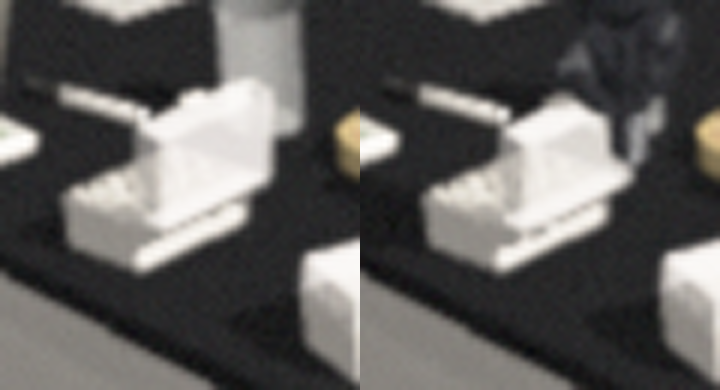

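The right edge of the lid is only hidden behind the gripper; the base and lid haven't moved. Now I'll start the slow push.

{"method": "arm_command", "body": {"moves": [[0, 8, 0, 0, 0, 0, 0], [0, 16, 0, 0, 0, 0, 0], [-1, 24, 0, 0, 0, 0, 0], [-1, 30, 0, 0, 0, 0, 0], [-2, 36, 0, 0, 0, 0, 0]]}}

```text
clock: 8.6
position: [0.5194, 0.2068, 0.0673]
tool_rot: [0.0, -0.05, 0.999, -0.0]
contact_force: [-0.5, -0.1, -1.0]
width: -0.003
```

{"method": "arm_command", "body": {"moves": [[0, 4, 0, 0, 0, 0, 0], [-1, 8, 0, 0, 0, 0, 0], [-1, 12, 0, 0, 0, 0, 0], [-2, 16, 0, 0, 0, 0, 0], [-2, 20, 0, 0, 0, 0, 0]]}}

```text
clock: 9.22
position: [0.5173, 0.2264, 0.0673]
tool_rot: [-0.0, -0.05, 0.999, -0.0]
contact_force: [-0.7, -0.9, 0.0]
width: -0.0
```

```bash
python3 look.py 6
```

```text
[0.5173 0.2264 0.0673] [-0.67 -0.89  0.02] 9.225
```

View pics/s6.png

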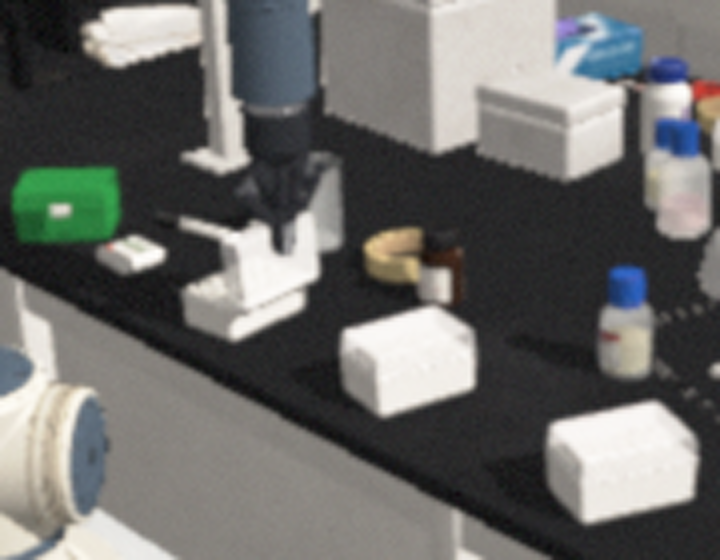

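View pics/w6.png

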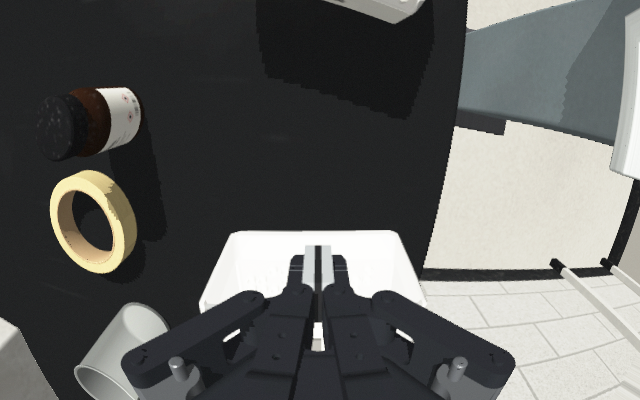

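The lid has started to swing: in the scene picture the fingers press its outer face at (285,240), and the base hasn't moved. I'll carry on.

{"method": "arm_command", "body": {"moves": [[0, 4, 0, 0, 0, 0, 0], [-1, 8, 0, 0, 0, 0, 0], [-1, 12, 0, 0, 0, 0, 0], [-2, 16, 0, 0, 0, 0, 0], [-2, 20, 0, 0, 0, 0, 0]]}}

```text
clock: 9.95
position: [0.5153, 0.2466, 0.0672]
tool_rot: [-0.0, -0.05, 0.999, 0.0]
contact_force: [-0.4, -0.8, 2.0]
width: 0.002
```

{"method": "arm_command", "body": {"moves": [[0, 3, 0, 0, 0, 0, 0], [-1, 6, 0, 0, 0, 0, 0], [-1, 9, -1, 0, 0, 0, 0], [-1, 12, -2, 0, 0, 0, 0], [-1, 15, -3, 0, 0, 0, 0]]}}

```text
clock: 10.58
position: [0.5144, 0.2615, 0.0642]
tool_rot: [-0.0, -0.05, 0.999, 0.0]
contact_force: [-0.4, -0.6, 0.9]
width: -0.001
```

```bash
python3 look.py 7; python3 - <<'E'
from h import *
W=np.load('/tmp/s7.npz')['W']; m=(W[...,2]>.008)&(W[...,2]<.15)&(W[...,0]>.44)&(W[...,0]<.6)&(W[...,1]>.14)&(W[...,1]<.37)
P=W[m]
for a in np.arange(.01,.15,.01):
    b=P[(P[:,2]>a)&(P[:,2]<a+.01)]
    if len(b): print(a.round(3),len(b),'y',np.percentile(b[:,1],[2,20,50,80,98]).round(3),'x',np.percentile(b[:,0],[2,98]).round(3))
E
```

```text
[0.5144 0.2615 0.0642] [-0.38 -0.65  0.85] 10.575
0.01 55 y [0.251 0.258 0.264 0.288 0.326] x [0.446 0.566]
0.02 59 y [0.252 0.258 0.265 0.294 0.326] x [0.448 0.57 ]
0.03 70 y [0.255 0.259 0.267 0.299 0.331] x [0.447 0.576]
0.04 58 y [0.248 0.26  0.287 0.316 0.333] x [0.445 0.561]
0.05 20 y [0.24  0.245 0.248 0.255 0.294] x [0.454 0.566]
0.06 63 y [0.234 0.244 0.248 0.254 0.27 ] x [0.452 0.57 ]
0.07 71 y [0.242 0.249 0.255 0.261 0.285] x [0.453 0.568]
0.08 70 y [0.249 0.258 0.264 0.269 0.283] x [0.451 0.569]
0.09 62 y [0.257 0.265 0.271 0.282 0.302] x [0.448 0.57 ]
0.1 57 y [0.247 0.27  0.279 0.287 0.299] x [0.448 0.564]
0.11 49 y [0.25  0.256 0.282 0.293 0.3  ] x [0.454 0.568]
0.12 16 y [0.248 0.25  0.256 0.275 0.285] x [0.467 0.519]
0.13 12 y [0.248 0.25  0.253 0.257 0.263] x [0.497 0.538]
0.14 30 y [0.243 0.249 0.253 0.264 0.274] x [0.481 0.545]
```

View pics/s7.png

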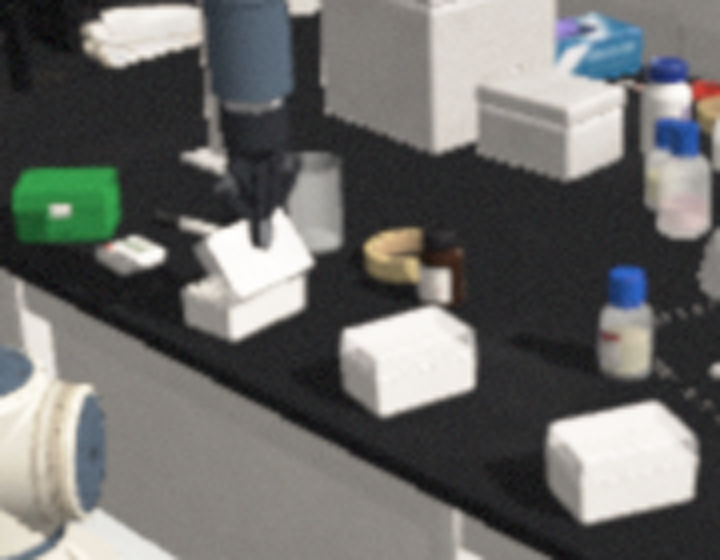

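View pics/w7.png

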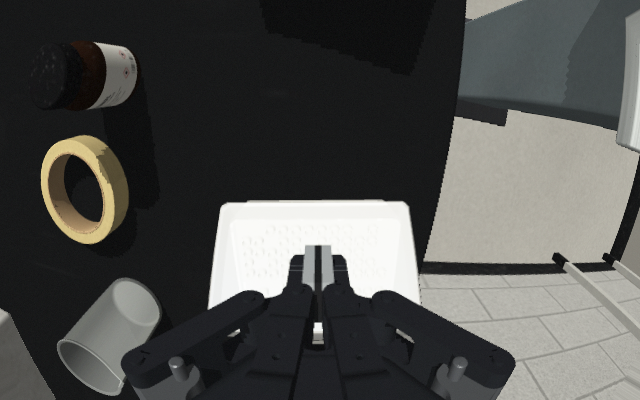

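The lid is now at about 52°. The finger contact confirms the real tips sit about 35 mm above the reported TCP. I'll follow the arc down.

{"method": "arm_command", "body": {"moves": [[0, 4, -1, 0, 0, 0, 0], [-1, 8, -2, 0, 0, 0, 0], [-1, 12, -3, 0, 0, 0, 0], [-2, 17, -4, 0, 0, 0, 0], [-2, 21, -6, 0, 0, 0, 0]]}}

```text
clock: 11.3
position: [0.5123, 0.2828, 0.0582]
tool_rot: [0.0, -0.05, 0.999, 0.0]
contact_force: [-0.3, -0.1, -0.4]
width: -0.003
```

{"method": "arm_command", "body": {"moves": [[0, 3, -2, 0, 0, 0, 0], [-1, 6, -4, 0, 0, 0, 0], [-1, 9, -6, 0, 0, 0, 0], [-1, 12, -9, 0, 0, 0, 0], [-1, 14, -11, 0, 0, 0, 0]]}}

```text
clock: 11.92
position: [0.5113, 0.2965, 0.0469]
tool_rot: [-0.0, -0.05, 0.999, -0.0]
contact_force: [-0.0, -0.5, -1.6]
width: 0.0
```

{"method": "arm_command", "body": {"moves": [[0, 2, -2, 0, 0, 0, 0], [0, 4, -5, 0, 0, 0, 0], [0, 6, -7, 0, 0, 0, 0], [0, 7, -9, 0, 0, 0, 0], [0, 8, -11, 0, 0, 0, 0]]}}

```text
clock: 12.55
position: [0.5116, 0.3038, 0.0374]
tool_rot: [0.0, -0.05, 0.999, -0.001]
contact_force: [-4.8, -3.8, 14.8]
width: -0.002
```

```bash
python3 look.py 8; python3 - <<'E'
from h import *
W=np.load('/tmp/s8.npz')['W']; m=(W[...,2]>.008)&(W[...,2]<.15)&(W[...,0]>.44)&(W[...,0]<.6)&(W[...,1]>.14)&(W[...,1]<.37)
P=W[m]
for a in np.arange(.01,.15,.01):
    b=P[(P[:,2]>a)&(P[:,2]<a+.01)]
    if len(b): print(a.round(3),len(b),'y',np.percentile(b[:,1],[2,20,50,80,98]).round(3),'x',np.percentile(b[:,0],[2,98]).round(3))
E
```

```text
[0.5116 0.3038 0.0374] [-4.76 -3.8  14.78] 12.55
0.01 64 y [0.253 0.259 0.266 0.292 0.327] x [0.449 0.567]
0.02 57 y [0.251 0.26  0.268 0.291 0.329] x [0.45  0.567]
0.03 55 y [0.249 0.257 0.264 0.274 0.331] x [0.448 0.573]
0.04 55 y [0.252 0.26  0.263 0.291 0.325] x [0.448 0.569]
0.05 66 y [0.253 0.26  0.266 0.299 0.328] x [0.446 0.563]
0.06 145 y [0.255 0.264 0.287 0.317 0.335] x [0.449 0.57 ]
0.07 68 y [0.253 0.268 0.285 0.309 0.33 ] x [0.451 0.561]
0.08 12 y [0.289 0.293 0.296 0.301 0.307] x [0.493 0.517]
0.09 11 y [0.29  0.29  0.292 0.304 0.307] x [0.496 0.513]
0.1 13 y [0.287 0.292 0.297 0.298 0.306] x [0.495 0.52 ]
0.11 20 y [0.287 0.291 0.295 0.302 0.313] x [0.48  0.543]
0.12 30 y [0.285 0.291 0.296 0.299 0.316] x [0.477 0.543]
0.13 37 y [0.285 0.29  0.297 0.303 0.317] x [0.466 0.557]
0.14 36 y [0.284 0.29  0.293 0.3   0.315] x [0.458 0.56 ]
```

View pics/s8.png

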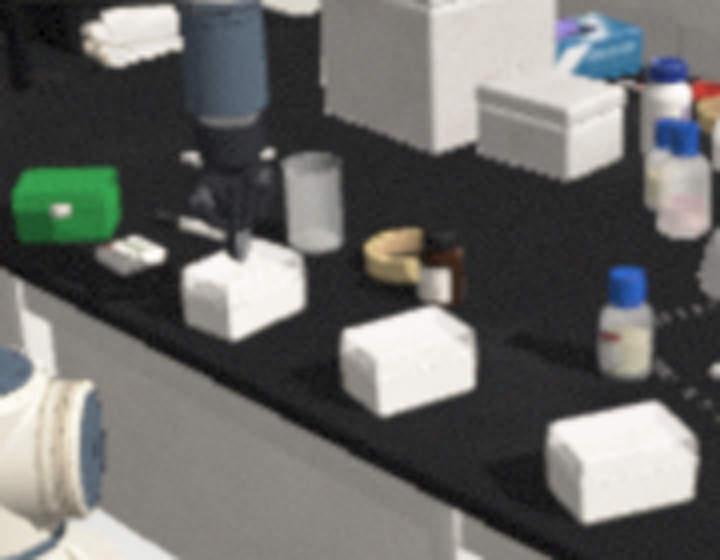

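The lid looks shut, with about 15 N pressing on its top. I'll ease off slightly, hold briefly, then lift away.

{"method": "arm_command", "body": {"moves": [[0, 0, 0.5, 0, 0, 0, 0], [0, 0, 0.5, 0, 0, 0, 0], [0, 0, 0.5, 0, 0, 0, 0]]}}

```text
clock: 13.02
position: [0.5115, 0.3037, 0.0376]
tool_rot: [0.0, -0.05, 0.999, -0.0]
contact_force: [-1.8, -2.4, 6.1]
width: -0.003
```

{"method": "arm_command", "body": {"moves": [[0, 0, 8, 0, 0, 0, 0], [0, 0, 40, 0, 0, 0, 0], [-15, -20, 90, 0, 0, 0, 0], [-40, -50, 130, 0, 0, 0, 0], [-60, -60, 160, 0, 0, 0, 0]]}}

```text
clock: 13.65
position: [0.4512, 0.2435, 0.1993]
tool_rot: [0.001, -0.05, 0.999, 0.001]
contact_force: [0.5, 1.3, -0.2]
width: 0.003
```

```bash
python3 look.py 9; python3 - <<'E'
from h import *
W=np.load('/tmp/w9.npz')['W']
m=(W[...,2]>.05)&(W[...,2]<.09)&(W[...,1]>.2)&(W[...,1]<.38)&(W[...,0]>.42)&(W[...,0]<.6)
n,l,st,c=cv2.connectedComponentsWithStats(m.astype(np.uint8)); k=1+st[1:,4].argmax(); D=W[l==k]
r=cv2.minAreaRect(D[:,:2].astype(np.float32)); print(r,cv2.boxPoints(r).round(4))
A=np.c_[D[:,:2]-[.513,.299],np.ones(len(D))]; k=D[:,2]>.06; print('plane slopes/h',np.linalg.lstsq(A[k],D[k,2],rcond=None)[0].round(4))
E
```

```text
[0.4512 0.2435 0.1993] [ 0.47  1.25 -0.16] 13.65
((0.5126761794090271, 0.2997433543205261), (0.11904282867908478, 0.08067838847637177), 5.626871109008789) [[0.4495 0.3341]
 [0.4574 0.2538]
 [0.5759 0.2654]
 [0.568  0.3457]]
plane slopes/h [-0.0002  0.0122  0.0684]
```

View pics/s9.png

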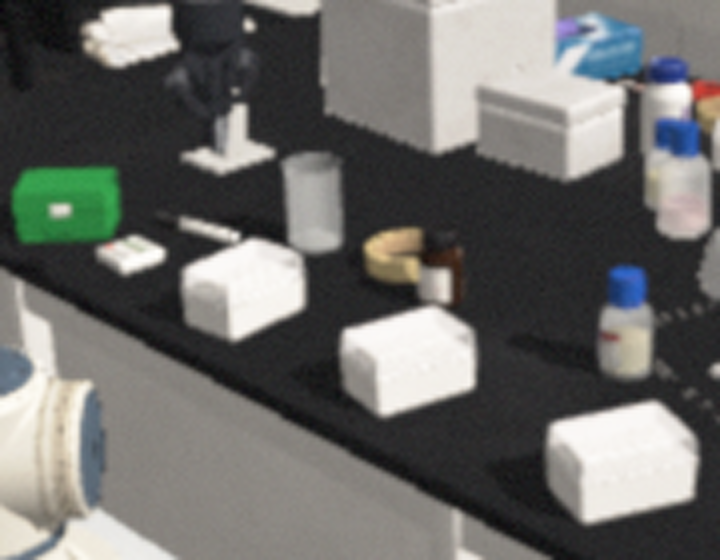

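View pics/w9.png

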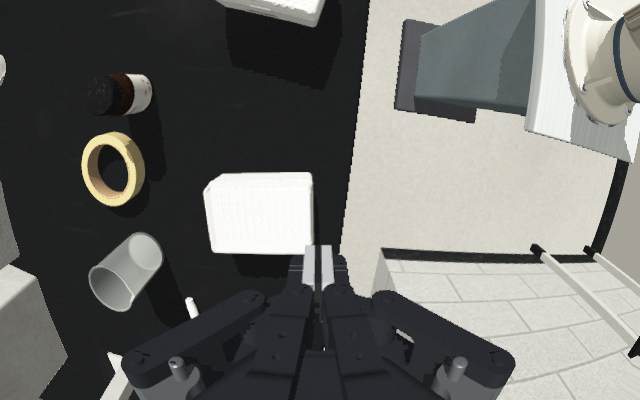

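The lid is shut: its plane sits at 68 mm, tilted 0.012 rad, and the box centre is unchanged. One settled re-check against the bench plane, then I'll hand in.

{"method": "arm_command", "body": {"moves": [[-20, -20, 20, 0, 0, 0, 0], [-20, -20, 20, 0, 0, 0, 0], [-20, -20, 20, 0, 0, 0, 0], [-20, -20, 20, 0, 0, 0, 0]]}}

```text
clock: 14.25
position: [0.4314, 0.2245, 0.2157]
tool_rot: [-0.001, -0.05, 0.999, -0.0]
contact_force: [0.0, 0.7, -0.4]
width: 0.001
```

```bash
python3 look.py 10; python3 - <<'E'
from h import *
W=np.load('/tmp/w10.npz')['W']
def fit(m):
    D=W[m]; c=D.mean(0); A=np.c_[D[:,:2]-c[:2],np.ones(len(D))]; return len(D),c.round(4),np.linalg.lstsq(A,D[:,2],rcond=None)[0].round(4)
X,Y,Z=W[...,0],W[...,1],W[...,2]
print(fit((abs(Z-.068)<.008)&(abs(X-.513)<.045)&(abs(Y-.3)<.027)))
print('bench',fit((abs(Z)<.006)&(X>.45)&(X<.65)&(Y>0.05)&(Y<.45)))
E
```

```text
[0.4314 0.2245 0.2157] [ 0.01  0.69 -0.43] 14.25
(3086, array([0.5121, 0.2992, 0.0686]), array([-0.0001, -0.0011,  0.0686]))
bench (28811, array([5.533e-01, 2.091e-01, 2.000e-04]), array([-0.0002, -0.0006,  0.0002]))
```

The lid is level and flush (slope about 0.001 rad, top at 68.6 mm).

```bash
python3 -c "
from workcell import *
print(hand_in())"
```

```text
the job is handed in; nothing more can be done
None
```

I held the closed fingertips about 6 cm above the middle of the open box's tips for roughly 2.5 s. Then I went round behind the lid and pushed it slowly shut, and handed in at about 14.5 s.

- **Lid:** the last check showed its top level to about 0.001 rad and 68.6 mm above the bench. An earlier fit, taken while the arm was still moving, gave 0.012 rad. Both are well inside the 0.06 rad limit.
- **Box:** its centre was at (0.512, 0.299) m before and after, to within about 1 mm.
- **Force:** the highest I saw was about 15 N downward as the lid closed, read only at the end of each move. While hovering I saw only about 1 N of sensor noise, too coarse to check the 0.2 N limit directly; the pictures showed no contact.
- **Neighbours:** the other boxes, jar, timer and bottle looked undisturbed in the last scene picture. I didn't measure their positions again. The weigh boat was outside that picture, but the arm never went near it after the start.

**What disagreed:**
- **Fingertip height:** both cameras put the visible fingertips about 35 mm higher than the reported TCP. I chose a hover height that fits either reading, and where the fingers met the lid matched the cameras.
- **Top camera:** it gave only a uniform grey picture, so I didn't use it.

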